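Lock the sensor cartridge into the measuring station

TASK

Take the blue sensor cartridge from its white parking stand and fit it into the bayonet socket on top of the grey measuring station: feel for the two entry slots, push it down against the spring, twist it a quarter turn clockwise (seen from above), then ease off so that the spring lifts it into its locked position, and let go. Work gently, never loading the socket with more than 40 N, and leave the bottle, the beaker and the jar where they stand.

Things in the scene. Friction and masses are not known exactly. Their poses are not given: they have to be found in the camera images.
- cartridge: Loose blue cartridge, 76 tall, about 150 g, upright in the stand. Origin: centre of its underside; z up. Round shaft diameter 34, z 0 to 40, with a rounded (4 mm) white nose; two steel lugs at +x and -x, z 8 to 14, 9 wide, reaching 24 from the axis; black disc diameter 44, z 40 to 46; grip wing z 44 to 76, 40 long along x (in line with the lugs), 14 thick along y. Same after a half turn.
- wing (a point): Middle of the cartridge's wing, on its axis, 60 mm above the underside. A white line along the top of the wing shows the direction of the lugs.
- stand: Fixed white parking stand: a disc of diameter 92, 4 mm thick, on which the cartridge stands inside a loose rim (inner diameter 58, top 14 mm above the table). Origin: centre of its underside.
- station: Fixed grey box, 120 (x) by 150 (y) by 45 mm high; origin: centre of its underside; z up; a blue line on top marks its +x edge. In the middle of its top stands a black collar, diameter 72, from 45 up to 77 mm, with the bayonet socket. Pushing or twisting it with over 40 N of contact force (spring included) would damage it: at the stop each 0.1 N m of twist loads the lugs with about 5 N in all.
- socket (a point): Centre of the socket's mouth, level with the collar's top, 77 above the station's origin. Metal lip 10 thick (67 to 77), hole diameter 38, two opposed slots 12 wide reaching 25 from the axis. Slots lie along the station's x axis, but the collar is turned from it by a fixed, unmeasured angle of up to 0.42 rad either way; orange marks on the collar show the slots.
- floor (a point): On the socket's axis, on its hard floor, 47 mm above the station's origin. Heights of the cartridge's underside over the station's origin: lugs resting on the lip 69; meets a sprung brass ejector at 63 (4 N up there, 0.3 N more per mm down); lugs clear below the lip at 53 to 47, where it turns clockwise only, up to a hard stop 98 degrees from the slots.
- locked (a point): On the socket's axis, 57 mm above the station's origin: where the cartridge's underside is when locked. From 82 to 98 degrees past the slots the lip has 4 mm deep pockets from below; eased off there, the spring lifts the lugs into them. Stopped short it stays at 53, not locked; left unturned it is pushed out to 63.
- amber_bottle: Bystander: small brown bottle with a white cap, diameter 48, 85 tall; origin at the centre of its underside.
- beaker: Bystander: glass beaker, diameter 56, 75 tall; origin at the centre of its underside.
- jar: Bystander: clear jar with a white cap, diameter 60, 75 tall; origin at the centre of its underside.

How it is judged:
On the way:
1. the cartridge is pushed down in the socket against the spring, its lugs below the lip (z of cartridge in the frame of station below 0.0545 m and horizontal distance between cartridge and station below 0.005 m), for 0.1 s.
At the end, for the whole second after the job is handed in: The cartridge stands locked in the socket, released and at rest: its underside 55.5 to 59.5 mm above the station's origin (lifted by the spring into the pockets), within 5 mm of the socket's axis, upright within 0.1 rad, its wing across the station's x axis within 0.6 rad (z of cartridge in the frame of station between 0.0555 and 0.0595 m and horizontal distance between cartridge and station below 0.005 m and angle between cartridge's own z axis and vertical below 0.1 rad and angle between the x axis of cartridge and the y axis of station, either way round below 0.6 rad and linear speed of cartridge below 0.02 m/s); the robot touches nothing.
It fails at once if the cartridge is forced against the station with more than 40 N (contact force between cartridge and station above 40 N).
It fails at once if the robot strikes the station with more than 40 N (contact force between any of the fingers, the arm and station above 40 N).
It fails at once if a bystander is moved more than 30 mm or tipped (distance of any of amber_bottle, beaker, jar from where it was at the start of the episode above 0.03 m or angle between any of amber_bottle, beaker, jar's own z axis and vertical above 0.4 rad).
It also fails if it takes over 67 s, if anything falls off the work surface, if the arm or the gripper's body presses on something with over 40 N, if the wrist force passes 120 N, or if a joint passes its speed limit or range.

ROBOT

A 6-joint arm with a two-finger parallel gripper is mounted at the origin on the work surface. World frame = base frame: x ahead of the robot, y to its left, z up, the work surface at z = 0. Lengths are in m, angles in rad, forces in N, time in s.
With the tool pointing down it reaches from about 0.25 to 0.775 m from the base axis. Payload 4 kg.
Tool frame: the origin (TCP) lies at the very end of the fingers, on their centre line; the grasp point (between the pads) lies 19 mm behind it; z points along the fingers, y is the line along which they close (so a half turn about z gives the same grasp; the last joint's range is limited). The gripper opens to 85 mm and grips with 20 to 120 N. Pads are 22 mm wide; open, the fingers measure 114 mm over their backs; the gripper's body (76 mm by 85 mm) begins 54 mm behind the grasp point. The pads swing forward as they close: fully open they stand 13 mm farther back than shut.
Start: joints at [1.22, 0.087, 1.371, -0, 1.684, -0.103], TCP at [0.135, 0.533, 0.231] pointing down, gripper open.
Joint ranges: [-3.1, 3.1], [-0.76, 2.03], [0.27, 2.55], [-1.08, 4.22], [0.17, 2.65], [-2.57, 2.57]. Speed limits (rad/s): [2.79, 2.79, 3.14, 3.14, 3.14, 3.14].

INTERFACE

Orientations are given as a unit quaternion [x, y, z, w].
In Python, from cell import r gives the robot as it stands.
- The arm moves only by the tool servo_tool, never from a script. Its argument "moves" is a list of rows, each an object with "gripper": the opening in per cent of the stroke, from 0 (shut) to 100 (fully open); "slide": the shift along the tool's x, y, z in cm, a list of three; "yaw": the turn about the tool's z in degrees. A call has 1 to 5 rows; each row shifts and turns the commanded pose from where the row before left it, along the tool's axes as they then stand; what a row does not reach is not made up. A row lasts 1/10 s, in which the tool goes at most 50 mm and 8.59 degrees, less where a joint would pass 70% of its speed; a pose out of reach is approached as far as the arm can. A call is refused whole if a number of a shift passes 5 or a number of a turn 8.59, either way. A call with a gripper value outside its range is refused whole. The fingers move at their own pace and stop on an object; the grip force is fixed at half the most. Time passes only in rows, so rows that do not move let the fingers close. It gives the time, the measured TCP pose, the force, the opening and the grip force at its end, in the units of the state.
- r.observe(): the state, without advancing time (a new reading comes with each control period).
- r.snapshot(name): name is "scene" or "top"; returns a dict with "pixels" (480x640x3 uint8, blue, green, red), "fov_y" (degrees; the focal length in pixels is half the picture's height over the tangent of half this angle, whatever the lens; pixels are square), "cx", "cy" (the principal point, pixels), "k1" (the pictures are not rectified: a ray, as slopes to the right and down, at radius r is drawn at 1 + k1 r^2 times it, then the intrinsics apply), "eye" and "rotation" of the camera in the world. Camera axes: x right, y down, z forward; pixel columns grow to the right and rows downward; lengths in m; the calibration is good to about 2 mm. A picture is of the moment at which its call begins. There is no depth.
- r.finish_job(): hands the job in; it is judged then, once.
Trained networks look in the newest picture that a camera, given by its name, has taken for a name from the list of things; names that differ only in an ending like _2 or _b are one class to them, and where a whole thing is asked for, a point or a joint stands for the part that bears it (a point fixed in the world has none). Each returns a list of dicts, best first, with "score" (0 to 1); they miss things now and then, are a little off and sometimes report something else, mostly with a low value. They report only what shows in the picture. A call takes as long as a camera call.
- r.trace(camera, target): "pixels" (480x640 bool, what is visible of it).
- r.landmark_of(camera, target): "location" ([x, y, z] in m, in world coordinates, good to about 4 mm: a listed point, or the origin of a listed thing).
The state is a dict: "time_s": time; "q": joint angles; "qvel": joint speeds; "tau": joint torques, N m; "tcp_pos": TCP position; "eef_rot": TCP orientation; "contact_force": force on the tool from outside, world axes, zero at the start; "torque": the same for the moment, N m; "grip_width": opening from 0.0 (shut) to 1.0 (fully open); "grip_force": force on a finger pad.
Only numpy, scipy, OpenCV 4.12 (cv2) and the standard library are available. Lean on these libraries where they do the work, as an engineer would, in place of code of your own. Each camera call takes 0.05 s, during which the arm holds its last target. There are 200 camera calls.

## Working session

There is one attempt and no reset: what is moved stays moved. The work goes in short steps, Python scripts to look and compute and a tool call to move; the robot and the scene stay as the last step left them, time stands still between calls to the robot, and variables do not carry over. Pictures are saved under pics/ and viewed, at most 10 in all, crops included, and the job is handed in when it is done.

Besides the shell and the picture viewer there is one more tool, called after "Call:" in YAML: its name, and indented under it one key for each argument. servo_tool: Moves the arm, as the interface text tells. Its arguments: {"type":"object","properties":{"moves":{"type":"array","items":{"type":"object","properties":{"gripper":{"type":"number"},"slide":{"type":"array","items":{"type":"number"}},"yaw":{"type":"number"}}}}},"required":["moves"]}

```bash
mkdir -p pics; ls; cat > h.py <<'E'
import numpy as np, cv2
from cell import r
def K(s):
    f=240/np.tan(np.radians(s["fov_y"])/2); return f
def ray(s,u,v):
    f=K(s); d=np.array([(u-s["cx"])/f,(v-s["cy"])/f]); p=d.copy()
    for _ in range(20): p=d/(1+s["k1"]*(p@p))
    w=np.array(s["rotation"])@np.array([p[0],p[1],1.]); return np.array(s["eye"]),w
def onz(s,u,v,z):
    e,w=ray(s,u,v); return e+w*(z-e[2])/w[2]
def proj(s,P):
    c=np.array(s["rotation"]).T@(np.array(P)-np.array(s["eye"])); p=c[:2]/c[2]
    return p*(1+s["k1"]*(p@p))*K(s)+np.array([s["cx"],s["cy"]])
E
python3 - <<'E'
from h import *
for c in("scene","top"):
    s=r.snapshot(c); cv2.imwrite(f"pics/{c}0.png",np.array(s["pixels"])); print(c,s["fov_y"],s["k1"],np.round(s["eye"],3),np.round(s["rotation"],3).tolist())
    for t in("cartridge","wing","stand","station","socket","floor","locked","amber_bottle","beaker","jar"):
        print(t,[(round(d["score"],2),np.round(d["location"],4).tolist()) for d in r.landmark_of(c,t)[:2]])
print(r.observe())
E
```

```text
pics
scene 46.22698014455847 -0.032419326565737094 [ 1.066 -0.61   0.693] [0.845, 0.294, -0.142, -0.423]
cartridge [(0.72, [0.4481, -0.0112, 0.0014])]
wing [(0.88, [0.4914, 0.1389, 0.0647])]
stand [(0.81, [0.4856, 0.145, -0.0031])]
station [(0.94, [0.537, -0.1543, -0.0022])]
socket [(0.58, [0.5382, -0.1505, 0.0788])]
floor [(0.86, [0.5376, -0.1556, 0.0453])]
locked [(0.59, [0.5383, -0.1511, 0.0588])]
amber_bottle [(0.66, [0.7112, 0.1082, -0.0033]), (0.34, [0.5404, -0.1518, 0.0788])]
beaker [(0.82, [0.7098, -0.086, 0.0004])]
jar [(0.72, [0.4507, -0.0102, -0.0009])]
top 56.89699681664509 0.011515574324855022 [ 0.432 -0.018  0.768] [0.749, -0.653, 0.073, -0.081]
cartridge [(0.76, [0.4873, 0.1425, 0.0047])]
wing [(0.74, [0.4893, 0.1414, 0.061]), (0.36, [0.4547, -0.0145, -0.0016])]
stand [(0.72, [0.4901, 0.1442, -0.0003]), (0.45, [0.4863, 0.1439, 0.0039])]
station [(0.82, [0.5401, -0.152, 0.0001])]
socket [(0.92, [0.5395, -0.1547, 0.0766])]
floor [(0.74, [0.5411, -0.1537, 0.0487])]
locked [(0.71, [0.5364, -0.1518, 0.0559])]
amber_bottle [(0.58, [0.7102, 0.1132, -0.0038])]
beaker [(0.77, [0.7109, -0.0924, 0.0049])]
jar [(0.72, [0.4521, -0.0172, -0.003]), (0.3, [0.537, -0.151, 0.0559])]
{'time_s': 1.1, 'q': array([ 1.21990749e+00,  8.72104379e-02,  1.37069800e+00, -3.22145486e-05,
        1.68359434e+00, -1.03114134e-01]), 'qvel': array([ 8.77030305e-04, -5.91296500e-04,  6.25359717e-04,  2.21259606e-03,
        6.13728800e-04, -8.01954499e-06]), 'tau': array([-9.22061940e-05, -3.51738811e+01, -3.13462400e+01,  2.51159452e-05,
        2.60079923e-04,  1.00744978e-05]), 'tcp_pos': array([0.13491447, 0.53321506, 0.23133618]), 'eef_rot': array([1.23572487e-01, 9.92335547e-01, 4.01809858e-05, 2.57073482e-05]), 'contact_force': array([-0.39329506, -0.30138838,  0.05181905]), 'torque': array([0.01259319, 0.04920268, 0.02119442]), 'grip_force': 0.0, 'grip_width': 0.999622243654083}
```

View pics/top0.png

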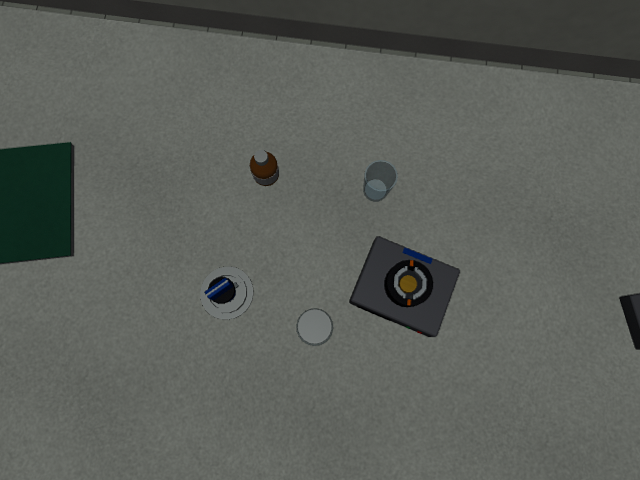

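View pics/scene0.png

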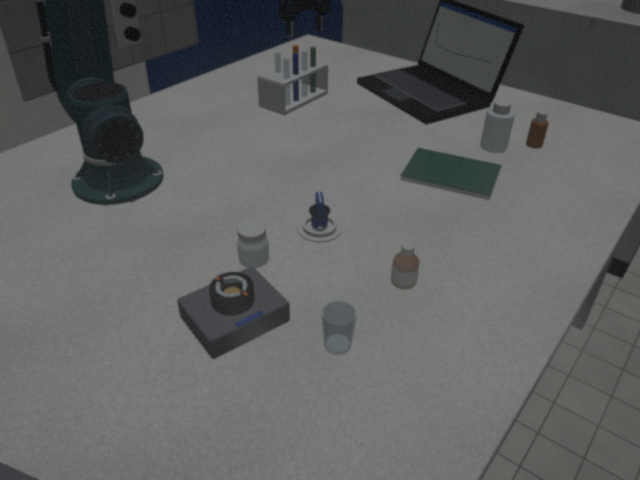

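```bash
python3 - <<'E'
from h import *
s=r.snapshot("top"); np.save("pics/top.npy",{k:(np.array(v) if not np.isscalar(v) else v) for k,v in s.items()},allow_pickle=True)
im=np.array(s["pixels"])
out=[]
for P in ([.489,.142,.076],[.539,-.153,.077]):
    u,v=proj(s,P).round().astype(int); c=im[v-50:v+50,u-50:u+50]; print(u,v); out.append(cv2.resize(c,(400,400),interpolation=cv2.INTER_CUBIC))
cv2.imwrite("pics/crop0.png",np.hstack(out))
E
```

```text
Traceback (most recent call last):
  File "h.py", line 12, in proj
    c=np.array(s["rotation"]).T@(np.array(P)-np.array(s["eye"])); p=c[:2]/c[2]
      ~~~~~~~~~~~~~~~~~~~~~~~~~^^~~~~~~~~~~~~~~~~~~~~~~~~~~~~~~~
ValueError: matmul: Input operand 1 has a mismatch in its core dimension 0, with gufunc signature (n?,k),(k,m?)->(n?,m?) (size 3 is different from 4)
```

Top view: cartridge at about (222,290) in its stand, station collar at (409,284) with orange marks near (411,263) and (408,302), jar at (315,327). Bottle and beaker are well away. The camera rotation is a quaternion, so I'll fix the helper.

```bash
python3 - <<'E'
t=open('h.py').read().replace('np.array(s["rotation"])','R(s)').replace('def K(s)','from scipy.spatial.transform import Rotation as Ro\ndef R(s): return Ro.from_quat(s["rotation"]).as_matrix()\ndef K(s)')
open('h.py','w').write(t)
E
python3 - <<'E'
from h import *
s=r.snapshot("top"); im=np.array(s["pixels"]); hsv=cv2.cvtColor(im,cv2.COLOR_BGR2HSV)
np.set_printoptions(precision=4,suppress=True)
out=[]
for P in ([.489,.142,.076],[.539,-.153,.077]):
    u,v=proj(s,P).round().astype(int); c=im[v-50:v+50,u-50:u+50]; print(u,v); out.append(cv2.resize(c,(400,400),interpolation=cv2.INTER_CUBIC))
cv2.imwrite("pics/crop0.png",np.hstack(out))
# blue line / orange blobs near station
def blobs(m,z,mn=3):
    n,l,st,ce=cv2.connectedComponentsWithStats(m.astype(np.uint8))
    for i in range(1,n):
        if st[i,4]>=mn: print(st[i,4],ce[i],onz(s,*ce[i],z))
w=np.zeros(im.shape[:2],bool); w[225:345,340:470]=1
H,S,V=[hsv[...,i].astype(int) for i in range(3)]
print("orange");blobs(w&(H<14)&(S>170)&(V>90),.077)
b=w&(H>100)&(H<130)&(S>150)&(V>60); print("blue");blobs(b,.045)
ys,xs=np.nonzero(b); P=np.array([onz(s,x,y,.045)[:2] for x,y in zip(xs,ys)]); q=P-P.mean(0); a=np.linalg.svd(q)[2][0]; print("blue dir",a,np.arctan2(a[1],a[0]))
E
```

```text
219 288
411 282
orange
15 [411.1333 262.6667] [ 0.5699 -0.1509  0.077 ]
12 [408.5 302. ] [ 0.5077 -0.1524  0.077 ]
blue
176 [416.983  255.2216] [ 0.5901 -0.1655  0.045 ]
blue dir [0.2638 0.9646] 1.3038483289879612
```

View pics/crop0.png

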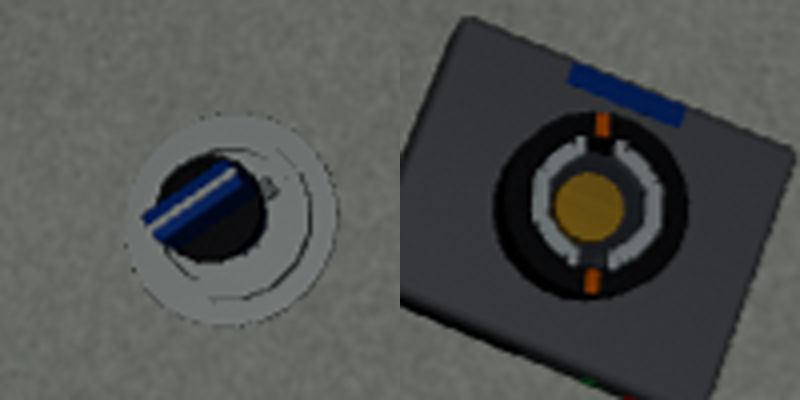

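```bash
cat >> h.py <<'E'
np.set_printoptions(precision=4,suppress=True)
def psi(o=None):
    o=o or r.observe(); X=Ro.from_quat(o["eef_rot"]).as_matrix(); return np.arctan2(X[1,0],X[0,0])
def plan(P,ps):
    "slide (cm, tool axes as now) and yaw (deg, tool z) to reach P with tool-x heading ps mod pi/.."
    o=r.observe(); X=Ro.from_quat(o["eef_rot"]).as_matrix(); d=X.T@(np.array(P)-o["tcp_pos"])*100
    dy=-(ps-psi(o)); dy=(dy+np.pi)%(2*np.pi)-np.pi
    print("t",o["time_s"],"tcp",o["tcp_pos"],"psi",psi(o),"slide cm",d,"yaw deg",np.degrees(dy),"q6",o["q"][5],"F",o["contact_force"],"T",o["torque"],"w",o["grip_width"])
E
python3 - <<'E'
from h import *
s=r.snapshot("top"); a=onz(s,209.75,294.75,.08); b=onz(s,228.5,281,.08)
print(a,b,(a+b)/2,np.hypot(*(b-a)[:2])); d=b-a; p=np.arctan2(d[1],d[0]); print("lug",p,p+np.pi)
P=(a+b)/2
plan([.4895,.1415,.15],p+np.pi)
E
```

```text
[0.4767 0.154  0.08  ] [0.5017 0.1291 0.08  ] [0.4892 0.1415 0.08  ] 0.035211935742011174
lug -0.7835361382131918 2.3580565153766013
t 1.25 tcp [0.1349 0.5332 0.2313] psi 2.893831074712279 slide cm [-43.9848 -29.2808   8.1297] yaw deg 30.697621020415834 q6 -0.1031005408142737 F [-0.2569 -0.28   -0.3891] T [-0.0198  0.0511  0.0041] w 0.9986493312885988
```

Call:
servo_tool:
  moves:
    - {"slide":[-4,-2.66,0]}
    - {"slide":[-4,-2.66,0]}
    - {"slide":[-4,-2.66,0]}
    - {"slide":[-4,-2.66,0]}
    - {"slide":[-4,-2.66,0]}

```text
$.moves[0]: bad value
```

Call:
servo_tool:
  moves:
    - {"slide":[-4,-2.66,0]}
    - {"slide":[-4,-2.66,0]}
    - {"slide":[-4,-2.66,0]}
    - {"slide":[-4,-2.66,0]}
    - {"slide":[-4,-2.66,0]}

```text
$.moves[0]: bad value
```

Call:
servo_tool:
  moves:
    - {"yaw":8}
    - {"yaw":8}
    - {"yaw":8}
    - {"yaw":6.7}
    - {}

```text
$.moves[0]: bad value
```

```bash
python3 -c "
from h import *
plan([.4892,.1415,.15],2.358)"
```

```text
t 1.25 tcp [0.1349 0.5332 0.2313] psi 2.893831074712279 slide cm [-43.9557 -29.2881   8.1297] yaw deg 30.700859112972676 q6 -0.1031005408142737 F [-0.2569 -0.28   -0.3891] T [-0.0198  0.0511  0.0041] w 0.9986493312885988
```

All fields are apparently required.

Call:
servo_tool:
  moves:
    - {"gripper":100,"slide":[-4,-2.66,0],"yaw":0}
    - {"gripper":100,"slide":[-4,-2.66,0],"yaw":0}
    - {"gripper":100,"slide":[-4,-2.66,0],"yaw":0}
    - {"gripper":100,"slide":[-4,-2.66,0],"yaw":0}
    - {"gripper":100,"slide":[-4,-2.66,0],"yaw":0}

```text
time_s: 1.75
tcp_pos: [0.2971, 0.3538, 0.2316]
eef_rot: [0.123, 0.992, 0.0, 0.0]
contact_force: [0.7, 1.6, 0.4]
grip_width: 1.0
grip_force: 0.0
```

Call:
servo_tool:
  moves:
    - {"gripper":100,"slide":[-4,-2.66,0],"yaw":0}
    - {"gripper":100,"slide":[-4,-2.66,0],"yaw":0}
    - {"gripper":100,"slide":[-4,-2.66,0],"yaw":0}
    - {"gripper":100,"slide":[-4,-2.66,0],"yaw":0}
    - {"gripper":100,"slide":[-4,-2.66,0],"yaw":0}

```text
time_s: 2.25
tcp_pos: [0.4585, 0.1755, 0.2316]
eef_rot: [0.124, 0.992, 0.0, 0.0]
contact_force: [0.8, 0.5, -0.1]
grip_width: 1.003
grip_force: 0.0
```

Call:
servo_tool:
  moves:
    - {"gripper":100,"slide":[0,0,0],"yaw":8}
    - {"gripper":100,"slide":[0,0,0],"yaw":8}
    - {"gripper":100,"slide":[0,0,0],"yaw":8}
    - {"gripper":100,"slide":[0,0,0],"yaw":6.7}
    - {"gripper":60,"slide":[0,0,0],"yaw":0}

```text
time_s: 2.75
tcp_pos: [0.4575, 0.1771, 0.2314]
eef_rot: [0.382, 0.924, 0.0, 0.0]
contact_force: [-0.1, -1.0, 0.1]
grip_width: 0.855
grip_force: 0.0
```

```bash
python3 -c "
from h import *
plan([.4892,.1415,.054],2.358)"
```

```text
t 2.75 tcp [0.4575 0.1771 0.2314] psi 2.3579840450000065 slide cm [-4.7603 -0.2905 17.7372] yaw deg -0.0009141541617661484 q6 -0.5334708490675684 F [-0.0672 -0.9565  0.1225] T [ 0.0166  0.0072 -0.0127] w 0.8553311324654488
```

Call:
servo_tool:
  moves:
    - {"gripper":60,"slide":[-4.76,-0.29,0],"yaw":0}
    - {"gripper":60,"slide":[0,0,4.5],"yaw":0}
    - {"gripper":60,"slide":[0,0,4.5],"yaw":0}
    - {"gripper":60,"slide":[0,0,3],"yaw":0}
    - {"gripper":60,"slide":[0,0,0],"yaw":0}

```text
time_s: 3.25
tcp_pos: [0.4853, 0.1409, 0.1058]
eef_rot: [0.381, 0.925, -0.003, -0.005]
contact_force: [-1.1, 0.6, 0.1]
grip_width: 0.598
grip_force: 0.0
```

Call:
servo_tool:
  moves:
    - {"gripper":60,"slide":[0,0,2.5],"yaw":0}
    - {"gripper":60,"slide":[0,0,2.2],"yaw":0}
    - {"gripper":60,"slide":[0,0,1],"yaw":0}
    - {"gripper":40,"slide":[0,0,0],"yaw":0}
    - {"gripper":30,"slide":[0,0,0],"yaw":0}

```text
time_s: 3.75
tcp_pos: [0.4903, 0.1419, 0.0561]
eef_rot: [0.382, 0.924, 0.001, 0.001]
contact_force: [-0.7, -0.7, 1.0]
grip_width: 0.303
grip_force: 0.0
```

```bash
python3 -c "
from h import *
plan([.4892,.1415,.054],2.358)
s=r.snapshot('top');im=np.array(s['pixels']);a=cv2.resize(im[238:338,169:269],(400,400),interpolation=2)
s=r.snapshot('scene');im=np.array(s['pixels']);b=cv2.resize(im[160:260,270:370],(400,400),interpolation=2)
cv2.imwrite('pics/g1.png',np.hstack([a,b]))"
```

```text
t 3.75 tcp [0.4903 0.1419 0.0561] psi 2.3586227322876985 slide cm [ 0.0523 -0.1039  0.2055] yaw deg 0.03567993185164372 q6 -0.6173600758356659 F [-0.7123 -0.6686  0.9712] T [ 0.0051 -0.0563 -0.0376] w 0.30273197199053153
```

View pics/g1.png

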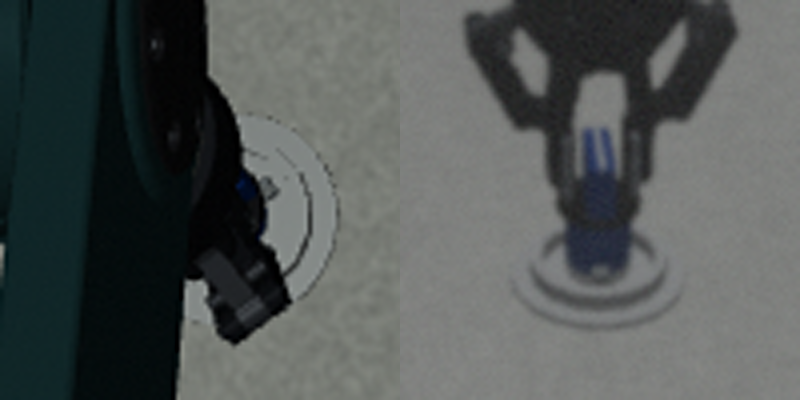

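The scene crop shows the fingers straddling the wing evenly (scene pixels about 320,200); the top view is blocked by the arm. I'll close the gripper.

Call:
servo_tool:
  moves:
    - {"gripper":20,"slide":[0,0,0.1],"yaw":0}
    - {"gripper":10,"slide":[0,0,0],"yaw":0}
    - {"gripper":0,"slide":[0,0,0],"yaw":0}
    - {"gripper":0,"slide":[0,0,0],"yaw":0}
    - {"gripper":0,"slide":[0,0,0],"yaw":0}

```text
time_s: 4.35
tcp_pos: [0.4901, 0.1418, 0.0546]
eef_rot: [0.382, 0.924, 0.001, 0.001]
contact_force: [-1.0, 0.2, 5.9]
grip_width: 0.152
grip_force: 59.5
```

Call:
servo_tool:
  moves:
    - {"gripper":0,"slide":[0,0,0],"yaw":0}
    - {"gripper":0,"slide":[0,0,-1],"yaw":0}
    - {"gripper":0,"slide":[0,0,-4],"yaw":0}
    - {"gripper":0,"slide":[0,0,-4],"yaw":0}
    - {"gripper":0,"slide":[0,0,-4],"yaw":0}

```text
time_s: 4.85
tcp_pos: [0.488, 0.1414, 0.1837]
eef_rot: [0.382, 0.924, -0.001, -0.001]
contact_force: [1.0, 0.5, -1.9]
grip_width: 0.149
grip_force: 58.9
```

```bash
python3 -c "
from h import *
plan([.5388,-.1517,.18],.024+np.pi)"
```

```text
t 4.85 tcp [0.488  0.1414 0.1837] psi 2.357952859336238 slide cm [-24.2852 -17.1719   0.3692] yaw deg -46.27435157754285 q6 -0.616860672869862 F [ 0.9697  0.5154 -1.9311] T [-0.0107 -0.0861  0.0077] w 0.14907694947065822
```

Call:
servo_tool:
  moves:
    - {"gripper":0,"slide":[-4.1,-2.86,0],"yaw":0}
    - {"gripper":0,"slide":[-4.1,-2.86,0],"yaw":0}
    - {"gripper":0,"slide":[-4.1,-2.86,0],"yaw":0}
    - {"gripper":0,"slide":[-4,-2.86,0],"yaw":0}
    - {"gripper":0,"slide":[-4,-2.86,0],"yaw":0}

```text
time_s: 5.35
tcp_pos: [0.5312, -0.1047, 0.1826]
eef_rot: [0.382, 0.924, 0.0, -0.001]
contact_force: [0.7, 0.4, -2.0]
grip_width: 0.149
grip_force: 59.0
```

Call:
servo_tool:
  moves:
    - {"gripper":0,"slide":[-4,-2.87,0],"yaw":0}
    - {"gripper":0,"slide":[0,0,0],"yaw":-8}
    - {"gripper":0,"slide":[0,0,0],"yaw":-8}
    - {"gripper":0,"slide":[0,0,0],"yaw":-8}
    - {"gripper":0,"slide":[0,0,0],"yaw":-8}

```text
time_s: 5.85
tcp_pos: [0.5392, -0.1516, 0.1822]
eef_rot: [0.11, 0.994, 0.0, -0.001]
contact_force: [-0.5, 0.3, -1.9]
grip_width: 0.152
grip_force: 59.1
```

Call:
servo_tool:
  moves:
    - {"gripper":0,"slide":[0,0,0],"yaw":-7.15}
    - {"gripper":0,"slide":[0,0,0],"yaw":-7.15}
    - {"gripper":0,"slide":[0,0,0],"yaw":0}
    - {"gripper":0,"slide":[0,0,2],"yaw":0}
    - {"gripper":0,"slide":[0,0,0],"yaw":0}

```text
time_s: 6.35
tcp_pos: [0.538, -0.1508, 0.16]
eef_rot: [-0.011, 1.0, 0.001, -0.003]
contact_force: [-0.2, -0.1, -3.1]
grip_width: 0.152
grip_force: 59.0
```

```bash
python3 - <<'E'
from h import *
plan([.5388,-.1517,.135],.024+np.pi)
out=[]
for c in("top","scene"):
    s=r.snapshot(c);im=np.array(s['pixels']);u,v=proj(s,[.5388,-.1517,.1]).round().astype(int); print(u,v)
    out.append(cv2.resize(im[v-50:v+50,u-50:u+50],(400,400),interpolation=2))
    for t in("cartridge","wing","socket","station"):
        print(c,t,[(round(d["score"],2),np.array(d["location"])) for d in r.landmark_of(c,t)[:1]])
cv2.imwrite('pics/g2.png',np.hstack(out))
E
```

```text
t 6.35 tcp [ 0.538  -0.1508  0.16  ] psi -3.1195271055985647 slide cm [-0.0898 -0.0982  2.4994] yaw deg -0.11083593577324369 q6 -1.9676278128330198 F [-0.1729 -0.125  -3.1112] T [-0.0137  0.0311  0.0367] w 0.15219658095465757
413 280
top cartridge []
top wing [(0.37, array([ 0.713 ,  0.1137, -0.0011]))]
top socket []
top station [(0.67, array([ 0.5396, -0.1499,  0.0009]))]
231 274
scene cartridge [(0.6, array([ 0.5359, -0.1488,  0.1196]))]
scene wing [(0.57, array([ 0.5388, -0.1566,  0.1749]))]
scene socket [(0.8, array([ 0.5408, -0.1498,  0.0817]))]
scene station []
```

View pics/g2.png

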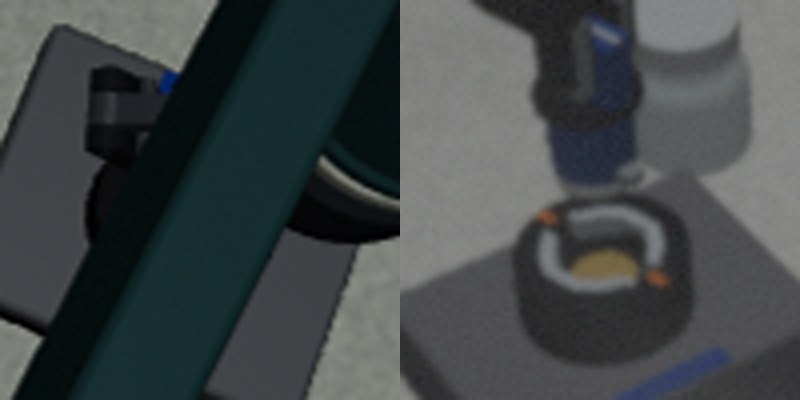

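Scene crop: the cartridge hangs upright above the collar, with lug near pixel (238.5,268) and orange marks at (217.8,278) and (245,293.5). I'll check it against the projected model.

```bash
python3 - <<'E'
from h import *
s=r.snapshot("scene"); im=np.array(s["pixels"]); o=r.observe(); t=o["tcp_pos"]; ps=psi(o)
H=cv2.cvtColor(im,cv2.COLOR_BGR2HSV).astype(int)
m=(H[...,0]<14)&(H[...,1]>130)&(H[...,2]>90); m[:, :200]=0; m[:,262:]=0; m[:262]=0; m[305:]=0
n,l,st,ce=cv2.connectedComponentsWithStats(m.astype(np.uint8))
M=[onz(s,*ce[i],.077) for i in range(1,n) if st[i,4]>4]; print([(st[i,4],ce[i]) for i in range(1,n)],M)
if len(M)==2: d=M[0]-M[1]; print("mid",(M[0]+M[1])/2,"ang",np.arctan(d[1]/d[0]))
g=cv2.resize(im[200:320,170:290],(600,600),interpolation=cv2.INTER_CUBIC)
def dr(P,c):
    q=[((proj(s,p)-[170,200]+.5)*5).tolist() for p in P]; cv2.polylines(g,[np.array(q).astype(int)],True,c,1)
z0=t[2]-.0506; A=np.linspace(0,2*np.pi,40)
ci=lambda x,y,z,R:[[x+R*np.cos(a),y+R*np.sin(a),z] for a in A]
dr(ci(t[0],t[1],z0+.04,.022),(0,255,255)); dr(ci(t[0],t[1],z0+.046,.022),(0,255,255)); dr(ci(t[0],t[1],z0+.004,.017),(0,255,255))
Rm=lambda x,y:[t[0]+x*np.cos(ps)-y*np.sin(ps),t[1]+x*np.sin(ps)+y*np.cos(ps)]
dr([Rm(x,y)+[z0+.076] for x,y in((.02,.007),(-.02,.007),(-.02,-.007),(.02,-.007))],(0,255,0))
for e in(1,-1): dr([Rm(e*x,y)+[z0+.014] for x,y in((.024,.0045),(.017,.0045),(.017,-.0045),(.024,-.0045))],(255,255,0))
dr(ci(.5388,-.1517,.077,.036),(0,0,255)); dr(ci(.5388,-.1517,.077,.019),(0,0,255))
cv2.imwrite("pics/ov.png",g)
E
```

```text
[(np.int32(3), array([217.3333, 277.6667])), (np.int32(5), array([245.2, 293.4]))] [array([ 0.5701, -0.1532,  0.077 ])]
```

View pics/ov.png

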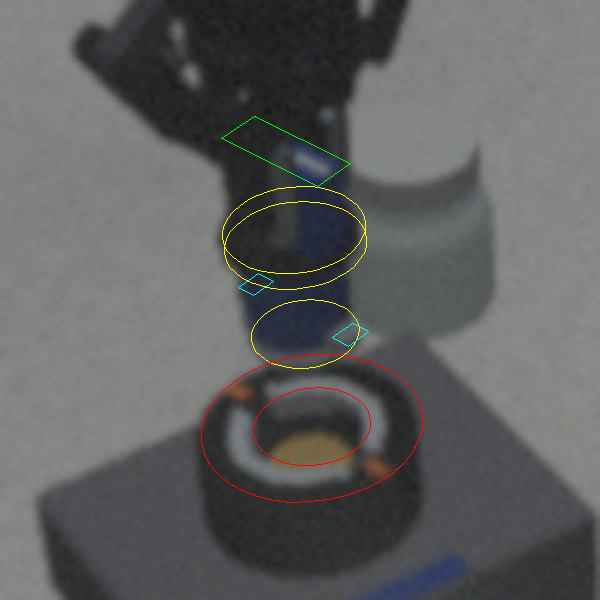

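```bash
cat > meas.py <<'E'
from h import *
S=[r.snapshot("scene") for _ in range(10)]; s=S[0]; im=np.mean([np.array(x["pixels"],float) for x in S],0)
np.save("avg.npy",im)
o=r.observe(); t=o["tcp_pos"]; print(t,psi(o),o["contact_force"])
z0=t[2]-.0506
A=np.linspace(0,2*np.pi,721)
def sil(x,y,za,zb,R):
    P=np.array([proj(s,[x+R*np.cos(a),y+R*np.sin(a),(za+zb)/2]) for a in A]); i,j=P[:,0].argmin(),P[:,0].argmax()
    return P[i],P[j]
g=cv2.GaussianBlur(im.sum(2),(1,5),0)
for nm,x,y,z,R in(("shaft",t[0],t[1],z0+.026,.017),("shaft2",t[0],t[1],z0+.020,.017),("disc",t[0],t[1],z0+.043,.022),("collar",.5388,-.1517,.068,.036),("collar2",.5388,-.1517,.060,.036)):
    for nm2,p in zip("LR",sil(x,y,z,z,R)):
        row=g[int(round(p[1]))]; c=int(round(p[0])); k=np.arange(c-7,c+8); d=np.abs(np.gradient(row))[k]
        print(nm,nm2,"pred",p,"row",row[k].round().astype(int), "grad cen",(k*d**2).sum()/(d**2).sum())
e=s["eye"]; X=R(s); print("cam right",X[:,0],"down",X[:,1],"px/m",K(s)/(X.T@(t-e))[2])
H=cv2.cvtColor(im.clip(0,255).astype(np.uint8),cv2.COLOR_BGR2HSV).astype(int)
m=(H[...,0]<16)&(H[...,1]>110)&(H[...,2]>80); m[:, :205]=0; m[:,262:]=0; m[:270]=0; m[305:]=0
n,l,st,ce=cv2.connectedComponentsWithStats(m.astype(np.uint8))
M=[]
for i in range(1,n): print(st[i,4],ce[i],onz(s,*ce[i],.077))
E
python3 meas.py
python3 - <<'E'
import numpy as np,cv2
im=np.load('avg.npy'); c=im[215:305,175:285]
cv2.imwrite('pics/avg.png',cv2.resize((c*1.8).clip(0,255).astype(np.uint8),(733,600),interpolation=cv2.INTER_CUBIC))
E
```

```text
[ 0.54   -0.1516  0.1633] -3.117138953072199 [-0.7481  0.1931 -0.8888]
shaft L pred [218.4379 256.4559] row [393 394 395 398 394 368 287 194 145 134 132 131 126 130 128] grad cen 217.23088074549435
shaft R pred [240.3003 254.9179] row [117 122 123 129 132 143 190 243 263 268 270 270 272 272 272] grad cen 239.12061592448526
shaft2 L pred [218.8055 259.4299] row [397 398 397 392 374 308 220 162 150 150 147 147 148 144 146] grad cen 217.40864687469156
shaft2 R pred [240.5773 257.9465] row [140 139 138 137 140 176 237 263 268 270 272 272 273 272 271] grad cen 239.41651220705356
disc L pred [214.1133 248.2222] row [391 389 390 391 392 373 293 191 136 123 124 122 120 121 120] grad cen 213.333272732884
disc R pred [242.7455 246.2487] row [136 136 133 120 125 184 280 315 319 319 318 317 314 315 315] grad cen 241.32571773393803
collar L pred [210.2998 290.8288] row [241 241 241 240 238 224 179 145 138 135 140 139 173 250 318] grad cen 214.4044706866937
collar R pred [254.4217 287.7319] row [164 134 128 126 124 128 163 214 234 237 238 237 239 238 237] grad cen 250.31631658813828
collar2 L pred [210.8127 294.4319] row [239 242 239 240 230 192 150 135 134 137 137 140 147 170 196] grad cen 212.05397018743423
collar2 R pred [254.7013 291.3266] row [136 131 126 127 124 153 212 235 238 239 239 238 239 237 239] grad cen 253.31917732889897Traceback (most recent call last):
  File "meas.py", line 15, in <module>
    e=s["eye"]; X=R(s); print("cam right",X[:,0],"down",X[:,1],"px/m",K(s)/(X.T@(t-e))[2])
                  ~^^^
TypeError: 'float' object is not callable
```

View pics/avg.png

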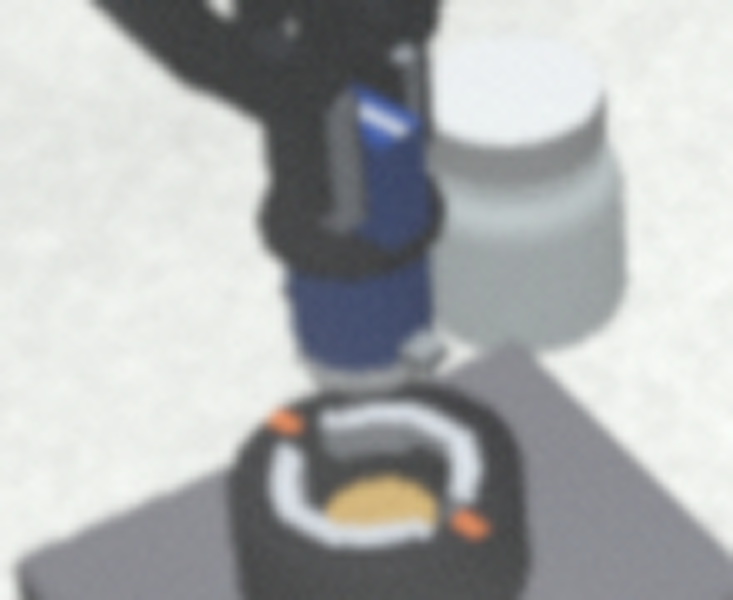

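```bash
cat > meas2.py <<'E'
from h import *
s=r.snapshot("scene"); im=np.load("avg.npy"); o=r.observe(); t=o["tcp_pos"]; ps=psi(o); z0=t[2]-.0506
X=R(s); print("right",X[:,0],"down",X[:,1],"pxm",K(s)/(X.T@(t-s["eye"]))[2])
H=cv2.cvtColor(im.clip(0,255).astype(np.uint8),cv2.COLOR_BGR2HSV).astype(int)
m=(H[...,0]<16)&(H[...,1]>110)&(H[...,2]>80); m[:, :205]=0; m[:,262:]=0; m[:270]=0; m[305:]=0
n,l,st,ce=cv2.connectedComponentsWithStats(m.astype(np.uint8))
M=[]
for i in range(1,n): print(st[i,4],ce[i],onz(s,*ce[i],.077)); M.append(onz(s,*ce[i],.077)) if st[i,4]>4 else 0
d=M[-1]-M[0]; print("mid",(M[0]+M[-1])/2,"ang",np.arctan(d[1]/d[0]))
g=cv2.GaussianBlur(im.sum(2),(5,1),0); A=np.linspace(0,2*np.pi,721)
for nm,x,y,z,Rr,f in(("disc bottom",t[0],t[1],z0+.040,.022,1),("collar top back",.5388,-.1517,.077,.036,0)):
    P=np.array([proj(s,[x+Rr*np.cos(a),y+Rr*np.sin(a),z]) for a in A]); p=P[P[:,1].argmax() if f else P[:,1].argmin()]
    c=int(round(p[1])); print(nm,p); 
    for du in(-3,0,3): print(du,c-6,g[c-6:c+7,int(round(p[0]))+du].round().astype(int))
for e in(1,-1): print("lug tip",e,proj(s,[t[0]+e*.024*np.cos(ps),t[1]+e*.024*np.sin(ps),z0+.011]))
plan([.5388,-.1517,.135],.024+np.pi)
E
python3 meas2.py
```

```text
right [0.787  0.6169 0.0092] down [ 0.3772 -0.4693 -0.7984] pxm 650.0317494487368
9 [217.6667 278.1111] [ 0.5087 -0.1549  0.077 ]
12 [245.1667 293.3333] [ 0.5699 -0.1532  0.077 ]
mid [ 0.5393 -0.154   0.077 ] ang 0.027787009307112684
disc bottom [227.0759 257.5042]
-3 252 [122 121 120 120 125 139 146 148 147 148 149 150 151]
0 252 [121 118 118 117 121 132 145 146 146 145 148 147 148]
3 252 [118 117 116 118 126 137 144 144 145 145 145 146 145]
collar top back [234.2029 270.4301]
-3 264 [144 149 148 148 150 165 207 249 248 212 190 257 338]
0 264 [144 153 167 177 174 194 228 243 218 176 171 259 345]
3 264 [182 228 261 269 240 211 215 216 176 140 150 228 319]
lug tip 1 [219.3069 257.1668]
lug tip -1 [241.405  268.9248]
t 7.45 tcp [ 0.5401 -0.1515  0.1633] psi -3.1170833727542155 slide cm [ 0.1274 -0.0128  2.8277] yaw deg 0.02917964246551522 q6 -1.9700105969539674 F [ 0.223  -0.5263 -1.4864] T [ 0.0274 -0.0436 -0.0078] w 0.1515890872758041
```

Call:
servo_tool:
  moves:
    - {"gripper":0,"slide":[0.13,0,1.5],"yaw":0}
    - {"gripper":0,"slide":[0,0,1.2],"yaw":0}
    - {"gripper":0,"slide":[0,0,0],"yaw":0}
    - {"gripper":0,"slide":[0,0,0],"yaw":0}
    - {"gripper":0,"slide":[0,0,0],"yaw":0}

```text
time_s: 7.95
tcp_pos: [0.5389, -0.1517, 0.1364]
eef_rot: [-0.012, 1.0, -0.0, 0.0]
contact_force: [-0.8, 0.0, -1.0]
grip_width: 0.152
grip_force: 59.1
```

Call:
servo_tool:
  moves:
    - {"gripper":0,"slide":[0,0,0.2],"yaw":0}
    - {"gripper":0,"slide":[0,0,0.2],"yaw":0}
    - {"gripper":0,"slide":[0,0,0.2],"yaw":0}
    - {"gripper":0,"slide":[0,0,0],"yaw":0}
    - {"gripper":0,"slide":[0,0,0],"yaw":0}

```text
time_s: 8.45
tcp_pos: [0.5387, -0.1516, 0.1302]
eef_rot: [-0.012, 1.0, 0.0, -0.0]
contact_force: [-0.0, 0.2, -1.3]
grip_width: 0.152
grip_force: 59.1
```

Call:
servo_tool:
  moves:
    - {"gripper":0,"slide":[0,0,0.1],"yaw":0}
    - {"gripper":0,"slide":[0,0,0.1],"yaw":0}
    - {"gripper":0,"slide":[0,0,0],"yaw":0}
    - {"gripper":0,"slide":[0,0,0],"yaw":0}
    - {"gripper":0,"slide":[0,0,0],"yaw":0}

```text
time_s: 8.95
tcp_pos: [0.5388, -0.1516, 0.1283]
eef_rot: [-0.012, 1.0, 0.0, 0.0]
contact_force: [-1.1, -0.3, -1.5]
grip_width: 0.154
grip_force: 59.1
```

Call:
servo_tool:
  moves:
    - {"gripper":0,"slide":[0,0,0.1],"yaw":0}
    - {"gripper":0,"slide":[0,0,0.1],"yaw":0}
    - {"gripper":0,"slide":[0,0,0.1],"yaw":0}
    - {"gripper":0,"slide":[0,0,0],"yaw":0}

```text
time_s: 9.35
tcp_pos: [0.5392, -0.152, 0.1253]
eef_rot: [-0.012, 1.0, -0.0, 0.001]
contact_force: [1.5, -1.2, -1.1]
grip_width: 0.151
grip_force: 59.2
```

Call:
servo_tool:
  moves:
    - {"gripper":0,"slide":[0,0,0.1],"yaw":0}
    - {"gripper":0,"slide":[0,0,0.1],"yaw":0}
    - {"gripper":0,"slide":[0,0,0],"yaw":0}

```text
time_s: 9.65
tcp_pos: [0.5391, -0.152, 0.1232]
eef_rot: [-0.012, 1.0, -0.0, 0.0]
contact_force: [1.9, -1.8, -1.7]
grip_width: 0.155
grip_force: 59.1
```

Call:
servo_tool:
  moves:
    - {"gripper":0,"slide":[0,0,0.1],"yaw":0}
    - {"gripper":0,"slide":[0,0,0.1],"yaw":0}
    - {"gripper":0,"slide":[0,0,0],"yaw":0}

```text
time_s: 9.95
tcp_pos: [0.5391, -0.1519, 0.1214]
eef_rot: [-0.012, 1.0, -0.0, 0.0]
contact_force: [2.9, -3.0, -0.7]
grip_width: 0.15
grip_force: 59.2
```

Call:
servo_tool:
  moves:
    - {"gripper":0,"slide":[-0.05,-0.1,0],"yaw":0}
    - {"gripper":0,"slide":[-0.03,-0.05,0],"yaw":0}
    - {"gripper":0,"slide":[0,0,0],"yaw":0}

```text
time_s: 10.25
tcp_pos: [0.5391, -0.1525, 0.1207]
eef_rot: [-0.012, 1.0, 0.001, -0.001]
contact_force: [1.2, 0.2, -2.3]
grip_width: 0.149
grip_force: 59.1
```

Call:
servo_tool:
  moves:
    - {"gripper":0,"slide":[0,0,0.1],"yaw":0}
    - {"gripper":0,"slide":[0,0,0.1],"yaw":0}
    - {"gripper":0,"slide":[0,0,0],"yaw":0}

```text
time_s: 10.55
tcp_pos: [0.5391, -0.1527, 0.1189]
eef_rot: [-0.012, 1.0, 0.0, -0.001]
contact_force: [0.1, -1.0, -2.1]
grip_width: 0.152
grip_force: 59.2
```

Call:
servo_tool:
  moves:
    - {"gripper":0,"slide":[0,0,0.1],"yaw":0}
    - {"gripper":0,"slide":[0,0,0.1],"yaw":0}
    - {"gripper":0,"slide":[0,0,0],"yaw":0}

```text
time_s: 10.85
tcp_pos: [0.5396, -0.153, 0.117]
eef_rot: [-0.012, 1.0, 0.0, -0.0]
contact_force: [0.0, 0.3, -1.8]
grip_width: 0.157
grip_force: 59.1
```

Call:
servo_tool:
  moves:
    - {"gripper":0,"slide":[0,0,0.1],"yaw":0}
    - {"gripper":0,"slide":[0,0,0.1],"yaw":0}
    - {"gripper":0,"slide":[0,0,0],"yaw":0}

```text
time_s: 11.15
tcp_pos: [0.5396, -0.1531, 0.1151]
eef_rot: [-0.012, 1.0, 0.0, 0.0]
contact_force: [0.3, -0.3, -2.3]
grip_width: 0.152
grip_force: 59.1
```

Call:
servo_tool:
  moves:
    - {"gripper":0,"slide":[0,0,0.1],"yaw":0}
    - {"gripper":0,"slide":[0,0,0.1],"yaw":0}
    - {"gripper":0,"slide":[0,0,0],"yaw":0}

```text
time_s: 11.45
tcp_pos: [0.5397, -0.1531, 0.1136]
eef_rot: [-0.012, 1.0, -0.0, 0.0]
contact_force: [0.4, -0.3, 0.6]
grip_width: 0.154
grip_force: 59.2
```

Call:
servo_tool:
  moves:
    - {"gripper":0,"slide":[0,0,0.1],"yaw":0}
    - {"gripper":0,"slide":[0,0,0.1],"yaw":0}
    - {"gripper":0,"slide":[0,0,0],"yaw":0}

```text
time_s: 11.75
tcp_pos: [0.5398, -0.1531, 0.1117]
eef_rot: [-0.012, 1.0, -0.0, 0.0]
contact_force: [-0.6, -0.6, 2.5]
grip_width: 0.15
grip_force: 59.6
```

```bash
python3 -c "
from h import *
plan([.5393,-.153,.1],.024+np.pi)"
```

```text
t 11.75 tcp [ 0.5398 -0.1531  0.1117] psi -3.117090032175583 slide cm [0.0455 0.0131 1.1704] yaw deg 0.028798085727122304 q6 -1.9728490876635318 F [-0.5742 -0.5898  2.5025] T [0.0901 0.1647 0.0181] w 0.15009267241215274
```

Call:
servo_tool:
  moves:
    - {"gripper":0,"slide":[0,0,0.1],"yaw":0}
    - {"gripper":0,"slide":[0,0,0.15],"yaw":0}
    - {"gripper":0,"slide":[0,0,0.15],"yaw":0}
    - {"gripper":0,"slide":[0,0,0],"yaw":0}

```text
time_s: 12.15
tcp_pos: [0.5398, -0.1531, 0.1073]
eef_rot: [-0.012, 1.0, -0.0, 0.0]
contact_force: [-1.1, 0.9, 3.4]
grip_width: 0.147
grip_force: 59.8
```

Call:
servo_tool:
  moves:
    - {"gripper":0,"slide":[0,0,0.1],"yaw":0}
    - {"gripper":0,"slide":[0,0,0.15],"yaw":0}
    - {"gripper":0,"slide":[0,0,0.15],"yaw":0}
    - {"gripper":0,"slide":[0,0,0],"yaw":0}

```text
time_s: 12.55
tcp_pos: [0.5397, -0.1531, 0.1033]
eef_rot: [-0.012, 1.0, -0.0, 0.0]
contact_force: [-1.4, 0.6, 4.0]
grip_width: 0.152
grip_force: 60.0
```

Call:
servo_tool:
  moves:
    - {"gripper":0,"slide":[0,0,0.1],"yaw":0}
    - {"gripper":0,"slide":[0,0,0.1],"yaw":0}
    - {"gripper":0,"slide":[0,0,0.1],"yaw":0}
    - {"gripper":0,"slide":[0,0,0],"yaw":0}

```text
time_s: 12.95
tcp_pos: [0.5398, -0.1531, 0.1006]
eef_rot: [-0.012, 1.0, -0.0, 0.0]
contact_force: [-0.2, 0.3, 5.1]
grip_width: 0.144
grip_force: 60.0
```

Call:
servo_tool:
  moves:
    - {"gripper":0,"slide":[0,0,0],"yaw":4}
    - {"gripper":0,"slide":[0,0,0],"yaw":4}
    - {"gripper":0,"slide":[0,0,0],"yaw":4}
    - {"gripper":0,"slide":[0,0,0],"yaw":0}

```text
time_s: 13.35
tcp_pos: [0.5403, -0.1535, 0.1011]
eef_rot: [0.093, 0.996, -0.0, 0.001]
contact_force: [-0.0, -0.4, 6.0]
grip_width: 0.15
grip_force: 60.2
```

```bash
python3 -c "
from h import *
plan([.5393,-.153,.1],.024+np.pi/2)"
```

```text
t 13.35 tcp [ 0.5403 -0.1535  0.1011] psi 2.9554015580607973 slide cm [0.1116 0.0325 0.1078] yaw deg 77.9569373349574 q6 -1.762228779551511 F [-0.0018 -0.3969  5.9784] T [-0.0563  0.0432 -0.0316] w 0.14973570409779557
```

Call:
servo_tool:
  moves:
    - {"gripper":0,"slide":[0,0,0],"yaw":6}
    - {"gripper":0,"slide":[0,0,0],"yaw":6}
    - {"gripper":0,"slide":[0,0,0],"yaw":6}
    - {"gripper":0,"slide":[0,0,0],"yaw":6}
    - {"gripper":0,"slide":[0,0,0],"yaw":6}

```text
time_s: 13.85
tcp_pos: [0.5405, -0.1538, 0.1012]
eef_rot: [0.349, 0.937, -0.0, 0.001]
contact_force: [-0.1, -0.5, 5.2]
grip_width: 0.153
grip_force: 60.2
```

```bash
python3 -c "
from h import *
plan([.5393,-.153,.1],.024+np.pi/2)"
```

```text
t 13.85 tcp [ 0.5405 -0.1538  0.1012] psi 2.428659172603181 slide cm [ 0.1393 -0.0166  0.1147] yaw deg 47.77682175758284 q6 -1.23552914151203 F [-0.0998 -0.4713  5.2355] T [-0.1619  0.078   0.0511] w 0.15313516405263888
```

Call:
servo_tool:
  moves:
    - {"gripper":0,"slide":[0,0,0],"yaw":6}
    - {"gripper":0,"slide":[0,0,0],"yaw":6}
    - {"gripper":0,"slide":[0,0,0],"yaw":6}
    - {"gripper":0,"slide":[0,0,0],"yaw":6}
    - {"gripper":0,"slide":[0,0,0],"yaw":6}

```text
time_s: 14.35
tcp_pos: [0.5401, -0.1544, 0.1011]
eef_rot: [0.58, 0.815, -0.001, 0.001]
contact_force: [-0.8, -2.1, 4.8]
grip_width: 0.147
grip_force: 60.2
```

```bash
python3 -c "
from h import *
plan([.5393,-.153,.1],.024+np.pi/2)"
```

```text
t 14.35 tcp [ 0.5401 -0.1544  0.1011] psi 1.9050023026606084 slide cm [ 0.1596 -0.0304  0.112 ] yaw deg 17.77349319684235 q6 -0.7120596972905197 F [-0.7748 -2.0913  4.7517] T [-0.5026  0.2959  0.0648] w 0.1471525017916069
```

Call:
servo_tool:
  moves:
    - {"gripper":0,"slide":[0,0,0],"yaw":6}
    - {"gripper":0,"slide":[0,0,0],"yaw":6}
    - {"gripper":0,"slide":[0,0,0],"yaw":4}
    - {"gripper":0,"slide":[0,0,0],"yaw":2}
    - {"gripper":0,"slide":[0,0,0],"yaw":0}

```text
time_s: 14.85
tcp_pos: [0.5394, -0.1548, 0.1009]
eef_rot: [0.699, 0.715, -0.001, 0.001]
contact_force: [-2.4, -2.8, 5.8]
grip_width: 0.145
grip_force: 60.2
```

```bash
python3 -c "
from h import *
plan([.5393,-.153,.1],.024+np.pi/2)"
```

```text
t 14.85 tcp [ 0.5394 -0.1548  0.1009] psi 1.5941326539699263 slide cm [ 0.1813 -0.0073  0.0891] yaw deg -0.03802565184832066 q6 -0.401508081409005 F [-2.3646 -2.7561  5.79  ] T [-0.5838  0.4978  0.0117] w 0.14506084092169916
```

Call:
servo_tool:
  moves:
    - {"gripper":0,"slide":[-0.05,-0.04,0],"yaw":0}
    - {"gripper":0,"slide":[0,0,-0.1],"yaw":0}
    - {"gripper":0,"slide":[0,0,-0.1],"yaw":0}
    - {"gripper":0,"slide":[0,0,-0.1],"yaw":0}
    - {"gripper":0,"slide":[0,0,0],"yaw":0}

```text
time_s: 15.35
tcp_pos: [0.5393, -0.1546, 0.1036]
eef_rot: [0.699, 0.716, -0.001, 0.001]
contact_force: [-1.2, -5.6, 4.3]
grip_width: 0.15
grip_force: 59.8
```

Call:
servo_tool:
  moves:
    - {"gripper":0,"slide":[0,0,-0.1],"yaw":0}
    - {"gripper":0,"slide":[0,0,-0.1],"yaw":0}
    - {"gripper":0,"slide":[0,0,-0.1],"yaw":0}
    - {"gripper":0,"slide":[0,0,0],"yaw":0}

```text
time_s: 15.75
tcp_pos: [0.5393, -0.1546, 0.1063]
eef_rot: [0.699, 0.716, -0.001, 0.001]
contact_force: [-0.6, -5.2, 4.1]
grip_width: 0.151
grip_force: 59.7
```

Call:
servo_tool:
  moves:
    - {"gripper":0,"slide":[-0.05,0,0],"yaw":0}
    - {"gripper":0,"slide":[0,0,-0.1],"yaw":0}
    - {"gripper":0,"slide":[0,0,0],"yaw":0}
    - {"gripper":0,"slide":[0,0,0],"yaw":0}

```text
time_s: 16.15
tcp_pos: [0.5393, -0.1547, 0.1073]
eef_rot: [0.698, 0.716, -0.0, 0.0]
contact_force: [0.3, -5.2, 2.7]
grip_width: 0.152
grip_force: 59.6
```

Call:
servo_tool:
  moves:
    - {"gripper":0,"slide":[0,0,-0.05],"yaw":0}
    - {"gripper":0,"slide":[0,0,0],"yaw":0}
    - {"gripper":0,"slide":[0,0,0],"yaw":0}

```text
time_s: 16.45
tcp_pos: [0.5393, -0.1547, 0.1076]
eef_rot: [0.698, 0.716, -0.0, 0.0]
contact_force: [-0.1, -4.9, 1.7]
grip_width: 0.148
grip_force: 59.5
```

```bash
python3 -c "
from h import *
plan([.5393,-.153,.1],.024+np.pi/2)"
```

```text
t 16.45 tcp [ 0.5393 -0.1547  0.1076] psi 1.5951317241576743 slide cm [0.1691 0.0063 0.7576] yaw deg 0.01921685334699696 q6 -0.4039939748865389 F [-0.142  -4.898   1.7325] T [-1.1419  0.0075 -0.0181] w 0.14771308519792592
```

Call:
servo_tool:
  moves:
    - {"gripper":20,"slide":[0,0,0],"yaw":0}
    - {"gripper":30,"slide":[0,0,0],"yaw":0}
    - {"gripper":45,"slide":[0,0,0],"yaw":0}
    - {"gripper":50,"slide":[0,0,0],"yaw":0}
    - {"gripper":50,"slide":[0,0,-0.5],"yaw":0}

```text
time_s: 16.95
tcp_pos: [0.5386, -0.1534, 0.1118]
eef_rot: [0.698, 0.716, -0.0, -0.001]
contact_force: [0.1, -0.3, -0.9]
grip_width: 0.498
grip_force: 0.0
```

Call:
servo_tool:
  moves:
    - {"gripper":50,"slide":[0,0,-1],"yaw":0}
    - {"gripper":50,"slide":[0,0,-3],"yaw":0}
    - {"gripper":50,"slide":[0,0,-4],"yaw":0}
    - {"gripper":50,"slide":[0,0,-4],"yaw":0}
    - {"gripper":50,"slide":[0,0,0],"yaw":0}

```text
time_s: 17.45
tcp_pos: [0.5422, -0.1552, 0.2421]
eef_rot: [0.698, 0.716, 0.003, 0.007]
contact_force: [-0.4, -0.3, 0.1]
grip_width: 0.5
grip_force: 0.0
```

Call:
servo_tool:
  moves:
    - {"gripper":50,"slide":[4,-2,0],"yaw":0}
    - {"gripper":50,"slide":[4,-2,0],"yaw":0}
    - {"gripper":50,"slide":[4,-2,0],"yaw":0}
    - {"gripper":50,"slide":[4,-2,0],"yaw":0}
    - {"gripper":50,"slide":[4,-2,0],"yaw":0}

```text
time_s: 17.95
tcp_pos: [0.4333, 0.0448, 0.2333]
eef_rot: [0.699, 0.715, 0.001, 0.0]
contact_force: [0.8, 0.4, -0.2]
grip_width: 0.501
grip_force: 0.0
```

```bash
python3 - <<'E'
from h import *
out=[]
for c in("top","scene"):
    s=r.snapshot(c);im=np.array(s['pixels']);u,v=proj(s,[.5393,-.153,.09]).round().astype(int)
    out.append(cv2.resize(im[v-50:v+50,u-50:u+50],(400,400),interpolation=2))
    for t in("cartridge","wing","station"): print(c,t,[(round(d["score"],2),np.array(d["location"])) for d in r.landmark_of(c,t)[:1]])
cv2.imwrite('pics/f.png',(np.hstack(out)*1.5).clip(0,255).astype(np.uint8)); print(r.observe()["contact_force"],r.observe()["time_s"])
E
```

```text
top cartridge [(0.6, array([ 0.5384, -0.1543,  0.0549]))]
top wing [(0.9, array([ 0.5401, -0.1507,  0.1179]))]
top station [(0.84, array([ 0.5399, -0.1495,  0.0013]))]
scene cartridge [(0.66, array([ 0.5398, -0.1488,  0.0629]))]
scene wing [(0.84, array([ 0.5409, -0.1555,  0.1213]))]
scene station [(0.79, array([ 0.5346, -0.1521,  0.0003]))]
[ 1.1226 -0.1812  0.7487] 18.35
```

View pics/f.png

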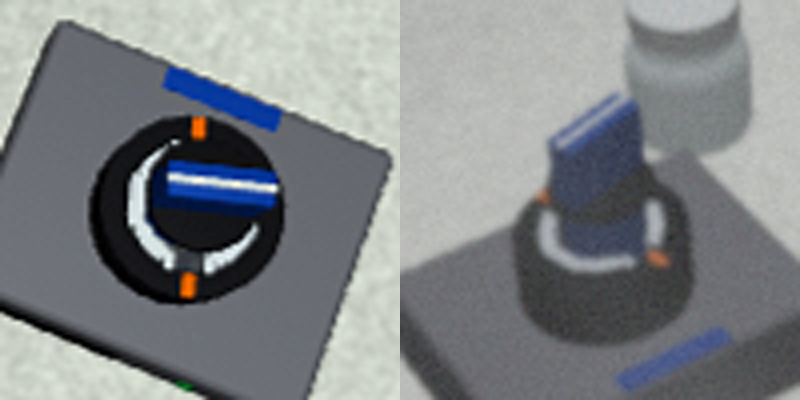

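Both views show the wing square across the orange slot marks, with the cartridge upright and centred in the collar. The spring load also dropped off at about the 57 mm locked height, so I'm handing it in.

```bash
python3 -c "
from h import *
print(r.finish_job())"
```

```text
the job is handed in; nothing more can be done
None
```

The cartridge looks locked in the bayonet socket: it was pushed in, turned 90° clockwise, eased up to about 57 mm and released. The job is handed in at about 18 s, but no verdict came back; the wrist force readings stayed below 10 N.

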